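# Close the camera dry box: lid on, four clips snapped in diagonal order

## Task

Put the loose lid squarely on the camera dry box, setting it down rather than dropping it, and let go of it. Then snap its four orange clips fully home one at a time, going corner to opposite corner (any corner first, the diagonally opposite one second, then the other two), feeling for each snap and never pressing hard on a clip or the box (over 16 N breaks it). Leave the lens, ring, loupe, hot-shoe cover and cap where they are.

Things in the scene. Friction and masses are not known exactly. Their poses are not given: they have to be found in the camera images.
- drybox: Grey plastic dry box, open at the top, fixed on the credenza; 150 (its x) x 120 (its y) x 90 mm high, walls 7 mm, mouth 136 x 106 mm. Origin: centre of its underside. Two orange clips (26 mm wide) are hinged on each long side, by the corners. Its mechanism breaks if a robot presses box or clips with more than 16 N.
- mouth (a point): Centre of the box's rim, 90 mm above its origin. A sprung dark gasket stands 7 mm proud of the rim in four pieces, each taking about 1.3 N to start down and 0.35 N/mm more; it holds the lid up by that much until the clips pull it down.
- lid: Loose light-grey lid, 150 (its x) x 120 (its y) mm, 300 g, same either way round. Origin: centre of its underside. From there up: round-edged lip 130 x 100 mm, 12 mm deep, that enters the mouth with 3 mm play; flange 150 x 120 mm from 12 to 18 mm; central bar handle 14 mm thick (x), 60 mm long (y), from 18 to 46 mm. Origin 85 mm above the box's origin when set on, 1 to 6 mm lower when clipped.
- clip_a (a joint): Angle in rad of the orange clip at the -x, -y corner of the box; opposite corner: clip_c. 0 = home: level, pointing in over the lid, tab top 10 mm above its pivot; 1.57 = upright; up to 2.0 = leaning outward. The clip reaches 40 mm from its pivot; its outer 12 mm is the thumb tab. Stays where left when leaning outward. The stop at home is hard.
- pivot_a (a point): Nominal pivot of clip_a, 100 mm above the box's origin; the true pivot is up to 3.5 mm higher or lower, unmeasured. Axis: the box's x. Closing at the tab takes about 4 N at 1 rad, 6 to 8 N at 0.2 to 0.5 rad, then less. Only in the last 2 mm of tab travel does it snap over (the force drops away) and stay home; let go earlier it springs back up.
- clip_b (a joint): Angle in rad of the orange clip at the +x, -y corner of the box; opposite corner: clip_d. 0 = home: level, pointing in over the lid, tab top 10 mm above its pivot; 1.57 = upright; up to 2.0 = leaning outward. The clip reaches 40 mm from its pivot; its outer 12 mm is the thumb tab. Stays where left when leaning outward. The stop at home is hard.
- pivot_b (a point): Nominal pivot of clip_b, 100 mm above the box's origin; the true pivot is up to 3.5 mm higher or lower, unmeasured. Axis: the box's x. Closing at the tab takes about 4 N at 1 rad, 6 to 8 N at 0.2 to 0.5 rad, then less. Only in the last 2 mm of tab travel does it snap over (the force drops away) and stay home; let go earlier it springs back up.
- clip_c (a joint): Angle in rad of the orange clip at the +x, +y corner of the box; opposite corner: clip_a. 0 = home: level, pointing in over the lid, tab top 10 mm above its pivot; 1.57 = upright; up to 2.0 = leaning outward. The clip reaches 40 mm from its pivot; its outer 12 mm is the thumb tab. Stays where left when leaning outward. The stop at home is hard.
- pivot_c (a point): Nominal pivot of clip_c, 100 mm above the box's origin; the true pivot is up to 3.5 mm higher or lower, unmeasured. Axis: the box's x. Closing at the tab takes about 4 N at 1 rad, 6 to 8 N at 0.2 to 0.5 rad, then less. Only in the last 2 mm of tab travel does it snap over (the force drops away) and stay home; let go earlier it springs back up.
- clip_d (a joint): Angle in rad of the orange clip at the -x, +y corner of the box; opposite corner: clip_b. 0 = home: level, pointing in over the lid, tab top 10 mm above its pivot; 1.57 = upright; up to 2.0 = leaning outward. The clip reaches 40 mm from its pivot; its outer 12 mm is the thumb tab. Stays where left when leaning outward. The stop at home is hard.
- pivot_d (a point): Nominal pivot of clip_d, 100 mm above the box's origin; the true pivot is up to 3.5 mm higher or lower, unmeasured. Axis: the box's x. Closing at the tab takes about 4 N at 1 rad, 6 to 8 N at 0.2 to 0.5 rad, then less. Only in the last 2 mm of tab travel does it snap over (the force drops away) and stay home; let go earlier it springs back up.
- lens: Wide-angle lens upright on its mount, black, 80 mm across, 78 mm high; origin centre of underside. To be left alone.
- adapter: Polished steel lens adapter ring lying flat, 68 mm across, 8 mm high; origin centre of underside. To be left alone.
- loupe: Tiny glass loupe, 30 mm across, 16 mm high; origin centre of underside. To be left alone.
- shoe_cover: Red silicone hot-shoe cover, 22 x 20 x 9 mm; origin centre of underside. To be left alone.
- rear_cap: Black lens cap lying flat, 64 mm across, 14 mm high; origin centre of underside. To be left alone.
Not all that is in view belongs to the job. Leave any brown or green look-alike of the lid alone.

How it is judged (in metres and radians):
On the way, in this order (a step that is already met when the one before it is completed fails the run):
1. the lid sits in the box mouth, level, and is released, with all clips still open (x of lid in the frame of drybox between -0.007 and 0.007 m and y of lid in the frame of drybox between -0.007 and 0.007 m and angle between the x axis of lid and the x axis of drybox, either way round below 0.1 rad and angle between lid's own z axis and vertical below 0.1 rad and z of lid in the frame of drybox below 0.09 m and contact force between the fingers and lid below 0.1 N and value of joint each of clip_a, clip_b, clip_c, clip_d above 0.15 rad), for 0.2 s.
2. one clip is home, the other three still open (((value of joint clip_a below 0.04 rad and value of joint each of clip_b, clip_c, clip_d above 0.15 rad) or (value of joint each of clip_a, clip_c, clip_d above 0.15 rad and value of joint clip_b below 0.04 rad) or (value of joint each of clip_a, clip_b, clip_d above 0.15 rad and value of joint clip_c below 0.04 rad) or (value of joint each of clip_a, clip_b, clip_c above 0.15 rad and value of joint clip_d below 0.04 rad))), for 0.2 s.
3. that clip and the diagonally opposite one are home, the other two still open (((value of joint each of clip_a, clip_c below 0.04 rad and value of joint each of clip_b, clip_d above 0.15 rad) or (value of joint each of clip_a, clip_c above 0.15 rad and value of joint each of clip_b, clip_d below 0.04 rad))), for 0.2 s.
4. all four clips are home (value of joint each of clip_a, clip_b, clip_c, clip_d below 0.04 rad), for 0.2 s.
At the end, for the whole second after the job is handed in: The lid sits on the box, square to it (within 7 mm, 0.1 rad, tilt under 0.1 rad), released and at rest, its origin no more than 86 mm above the box's origin, and all four clips are home (under 0.04 rad) (all of step 4 and x of lid in the frame of drybox between -0.007 and 0.007 m and y of lid in the frame of drybox between -0.007 and 0.007 m and angle between the x axis of lid and the x axis of drybox, either way round below 0.1 rad and angle between lid's own z axis and vertical below 0.1 rad and z of lid in the frame of drybox below 0.086 m and contact force between the fingers and lid below 0.1 N and linear speed of lid below 0.02 m/s); the robot touches nothing.
It fails at once if the robot presses on the box or its clips with more than 16 N (contact force between any of the fingers, the arm and drybox above 16 N).
It fails at once if the lid is dropped (moves faster than 0.4 m/s while not held) (contact force between the fingers and lid below 0.1 N and linear speed of lid above 0.4 m/s).
It fails at once if the lens, ring, loupe, hot-shoe cover or cap is moved by more than 15 mm (distance of any of lens, adapter, loupe, shoe_cover, rear_cap from where it was at the start of the episode above 0.015 m).
It also fails if it takes over 72 s, if anything falls off the work surface, if the arm or the gripper's body presses on something with over 40 N, if the wrist force passes 120 N, or if a joint passes its speed limit or range.

## Robot

A 6-joint arm with a two-finger parallel gripper is mounted at the origin on the work surface. World frame = base frame: x ahead of the robot, y to its left, z up, the work surface at z = 0. Lengths are in mm, angles in rad, forces in N, time in s.
With the tool pointing down it reaches from about 250 to 775 mm from the base axis. Payload 4 kg.
Tool frame: the origin (TCP) lies at the very end of the fingers, on their centre line; the grasp point (between the pads) lies 19 mm behind it (env.grasp_offset is the distance from the TCP to the grasp point, in mm); z points along the fingers, y is the direction in which the jaws open and shut (so a half turn about z gives the same grasp; the last joint's range is limited). The gripper opens to 85 mm and grips with 20 to 120 N. Pads are 22 mm wide; open, the fingers measure 114 mm over their backs; the gripper's body (76 mm by 85 mm) begins 54 mm behind the grasp point. The pads swing forward as they close: fully open they stand 13 mm farther back than shut.
Start: joints at [1.082, 0.087, 1.371, -0, 1.684, -0.103], TCP at [206.975, 509.587, 231.341] pointing down, gripper open.
Joint ranges: [-3.1, 3.1], [-0.76, 2.03], [0.27, 2.55], [-1.08, 4.22], [0.17, 2.65], [-2.57, 2.57]. Speed limits (rad/s): [2.79, 2.79, 3.14, 3.14, 3.14, 3.14].

## Interface

Orientations are given as a unit quaternion [w, x, y, z].
In Python, from rig import env gives the robot as it stands.
- The arm moves only by the shell command python3 -m handwheel 'ROWS' [OPENING]. ROWS is JSON, a list of rows, each a list of 2 entries, a list of its own where there are three numbers: the shift along the tool's x, y, z in cm, then the turn, a rotation vector about the tool's x, y, z in rad. A call has 1 to 5 rows; each row is the pose to reach, as a shift and turn from the pose commanded when the call began, along the tool's axes at that moment; what a row does not reach only later rows make up. A row lasts 1/10 s, in which the tool goes at most 50 mm and 8.59 degrees, less where a joint would pass 70% of its speed; a pose out of reach is approached as far as the arm can. A call with a gripper value outside its range is refused whole. OPENING is the gripper's target within -1 to 1 (shut at 1, half-way at 0, fully open at -1), set as the call begins (- or left out, the last holds). The fingers move at their own pace and stop on an object; the grip force is fixed at half the most. Time passes only in rows, so rows that repeat a pose let the fingers close. It gives the time, the measured TCP pose, the force and the opening at its end, in the units of the state.
- env.get_state(): the state, without advancing time (a new reading comes with each control period).
- env.read_camera(name): name is "scene" or "top" or "wrist"; returns a dict with "color" (400x640x3 uint8, red, green, blue), "depth" (400x640 float32, mm along the optical axis (not along the pixel's ray), 0 where there is no reading), "intrinsics" (3x3 intrinsics, pixels), "eye" and "orientation" of the camera in the world; the wrist camera has in their place "tool_from_camera" (4x4, takes a point from camera to tool coordinates, whose origin is the TCP and whose axes are the flange's). Camera axes: x right, y down, z forward; pixel columns grow to the right and rows downward; lengths in mm; the calibration is good to about 2 mm. A picture is of the moment at which its call begins: read the wrist's pose just before it.
- env.sign_off(): hands the job in, once; it reports no verdict.
Trained networks look in a picture, given as the dict that the camera call returned (one of the last four; its "shot" number tells which), for a name from the list of things; names that differ only in an ending like _2 or _b are one class to them, and where a whole thing is asked for, a point or a joint stands for the part that bears it (a point fixed in the world has none). Each returns a list of dicts, best first, with "p" (0 to 1); they miss things now and then, are a little off and sometimes report something else, mostly with a low value. They report only what shows in the picture. A call takes as long as a camera call. They do not tell look-alikes from the thing itself.
- env.look_for(label, picture): "box" ([left, top, right, bottom] in pixels, round what is visible of it).
- env.place_of(label, picture): "at" ([column, row] in pixels: a listed point, or the origin of a listed thing).
The state is a dict: "time_s": time; "joint_positions": joint angles; "dq": joint speeds; "joint_torque": joint torques, N m; "tcp_pos": TCP position; "ee_rot": TCP orientation; "ft_force": force on the tool from outside, world axes, zero at the start; "wrist_torque": the same for the moment, N m; "gripper_width": finger opening in mm.
Only numpy, scipy, OpenCV 4.12 (cv2) and the standard library are available. Lean on these libraries where they do the work, as an engineer would, in place of code of your own. Each camera call takes 0.05 s, during which the arm holds its last target. There are 200 camera calls.

## Working session

There is one attempt and no reset: what is moved stays moved. The work goes in short steps, Python scripts to look and compute and a shell command to move; the robot and the scene stay as the last step left them, time stands still between calls to the robot, and variables do not carry over. Pictures are saved under pics/ and viewed, about 8 in all and at most 12, crops included, and the job is handed in when it is done.

```bash
mkdir -p pics; ls; cat > h.py <<'E'
import numpy as np, cv2
from scipy.spatial.transform import Rotation as R
from rig import env
def q2m(q): return R.from_quat([q[1],q[2],q[3],q[0]]).as_matrix()
def cam(name):
    s=env.get_state(); p=env.read_camera(name)
    if name=='wrist':
        T=np.array(p['tool_from_camera']); M=q2m(s['ee_rot'])
        p['Rw']=M@T[:3,:3]; p['tw']=M@T[:3,3]+np.array(s['tcp_pos'])
    else:
        o=np.array(p['orientation']); p['Rw']=q2m(o) if o.size==4 else o; p['tw']=np.array(p['eye'])
    return p
def cloud(p):
    K=np.array(p['intrinsics']); d=p['depth']; v,u=np.mgrid[:d.shape[0],:d.shape[1]]
    P=np.stack([(u-K[0,2])/K[0,0]*d,(v-K[1,2])/K[1,1]*d,d],-1)
    W=P@p['Rw'].T+p['tw']; W[d==0]=np.nan; return W
def save(p,n,s=slice(None),t=slice(None),k=1):
    im=p['color'][s,t][...,::-1]; cv2.imwrite('pics/'+n,cv2.resize(im,None,fx=k,fy=k))
E
python3 - <<'E'
from h import *
t=cam('top'); s=cam('scene'); save(t,'top.png'); save(s,'scene.png')
W=cloud(t)
print(env.get_state()); print(t['tw'],t['Rw'])
for l in ['lid','drybox','lens','adapter','loupe','shoe_cover','rear_cap','mouth','pivot_a','pivot_b','pivot_c','pivot_d']:
    for r in env.place_of(l,t)[:4]:
        c,q=[int(round(x)) for x in r['at']]
        print(l,round(r['p'],2),c,q,W[min(q,399),min(c,639)].round(0))
E
```

```text
pics
{'time_s': 0.1, 'joint_positions': array([ 1.08190981e+00,  8.78715396e-02,  1.37217817e+00, -2.98414047e-05,
        1.68357853e+00, -1.03057149e-01]), 'dq': array([-0.00095197, -0.00015124, -0.00183428, -0.00033066,  0.00174057,
       -0.00090683]), 'joint_torque': array([ 2.04025018e-03, -3.53016829e+01, -3.14218211e+01, -1.70419753e-04,
        7.95250962e-03, -5.41646932e-05]), 'tcp_pos': array([206.75045221, 509.15535595, 230.22331806]), 'ee_rot': array([-2.82675554e-04,  1.91721855e-01,  9.81448773e-01, -9.77860640e-04]), 'ft_force': array([-0.41182465, -0.41915892, -0.02718485]), 'wrist_torque': array([ 0.0017682 , -0.01438904,  0.01428209]), 'gripper_width': 85.34752963511049}
[ 465.92484121   77.61220388 1024.31030168] [[ 0.02481985 -0.99498818  0.09686326]
 [-0.99967875 -0.02520043 -0.0027075 ]
 [ 0.00513492 -0.09676494 -0.99529402]]
lid 0.95 292 208 [537. 162.  46.]
lid 0.91 195 275 [362. 406.  15.]
lid 0.84 293 295 [323. 152.  46.]
drybox 0.62 422 218 [ 518. -159.   70.]
lens 0.9 361 131 [728.  -5.  83.]
lens 0.53 349 217 [520.  16.   9.]
adapter 0.57 292 128 [755.
[... 203 characters left out ...]
 70.]
mouth 0.31 409 135 [ 739. -137.   19.]
pivot_a 0.91 407 194 [ 573. -115.  103.]
pivot_a 0.79 406 229 [ 490. -112.  108.]
pivot_a 0.67 460 235 [ 480. -276.   -2.]
pivot_a 0.64 464 196 [ 572. -251.  101.]
pivot_b 0.91 407 194 [ 573. -115.  103.]
pivot_b 0.79 406 229 [ 490. -112.  108.]
pivot_b 0.67 460 235 [ 480. -276.   -2.]
pivot_b 0.64 464 196 [ 572. -251.  101.]
pivot_c 0.91 407 194 [ 573. -115.  103.]
pivot_c 0.79 406 229 [ 490. -112.  108.]
pivot_c 0.67 460 235 [ 480. -276.   -2.]
pivot_c 0.64 464 196 [ 572. -251.  101.]
pivot_d 0.91 407 194 [ 573. -115.  103.]
pivot_d 0.79 406 229 [ 490. -112.  108.]
pivot_d 0.67 460 235 [ 480. -276.   -2.]
pivot_d 0.64 464 196 [ 572. -251.  101.]
```

View pics/top.png

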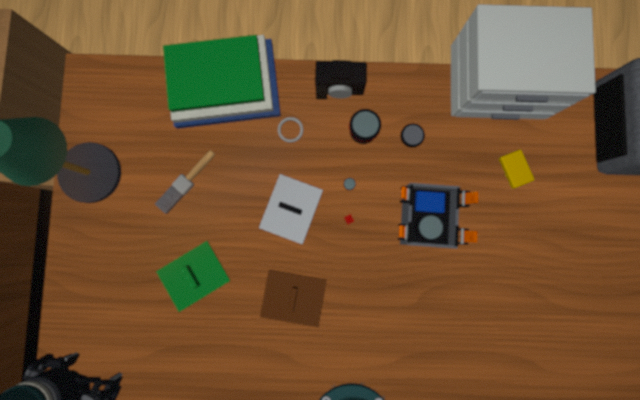

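View pics/scene.png

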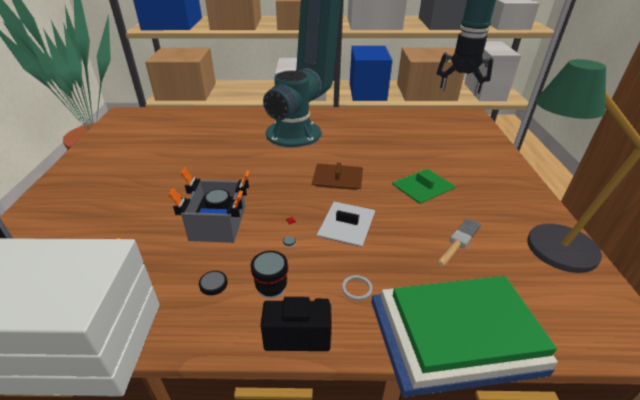

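Lid candidates in the top picture are light grey (291,209), green (193,275) and brown (293,298). The light-grey one matches the description. The box is at about (432,217), with its clips left and right of it leaning outward. The lens, cap, ring, loupe and shoe cover are at (365,125), (412,135), (290,129), (349,184) and (349,219).

```bash
python3 - <<'E'
from h import *
t=cam('top'); W=cloud(t); C=t['color'].astype(int)
z=W[...,2]
def rect(m,n):
    p=W[m][:,:2].astype(np.float32); r=cv2.minAreaRect(p); print(n,len(p),[np.round(x,1) for x in r],'z',np.percentile(W[m][:,2],[5,50,95]).round(1)); return r
sub=np.zeros(z.shape,bool); sub[165:250,250:330]=1
g=(C.min(-1)>110)&(C.max(-1)-C.min(-1)<40)&sub
rect(g&(z>8)&(z<30),'flange')
rect(sub&(z>38)&(z<60),'handle')
sub=np.zeros(z.shape,bool); sub[170:260,390:490]=1
orange=(C[...,0]>180)&(C[...,2]<80)
rect(sub&(z>85)&(z<106)&~orange,'rim')
n,l,st,ce=cv2.connectedComponentsWithStats((orange&sub).astype(np.uint8))
for i in range(1,n):
    if st[i,4]>8: print(ce[i].round(0),st[i],W[l==i].mean(0).round(0),np.nanmax(W[l==i],0).round(0),np.nanmin(W[l==i],0).round(0))
save(t,'crop.png',slice(160,260),slice(250,490),3)
E
```

```text
flange 2511 [array([537.3, 169.1]), array([120. , 148.8]), np.float64(70.9)] z [14.8 17.7 20.8]
handle 136 [array([536.9, 169.3]), array([60., 14.]), np.float64(70.9)] z [42.8 45.5 48.5]
rim 1025 [array([ 524.5, -179.5]), array([162.8, 149.8]), np.float64(87.4)] z [ 87.2  93.9 104.5]
[402. 192.] [402 188   2   9  18] [nan nan nan] [583. -97. 137.] [564. -99. 131.]
[400. 231.] [400 227   2   9  18] [484. -94. 136.] [493. -92. 139.] [475. -95. 133.]
```

View pics/crop.png

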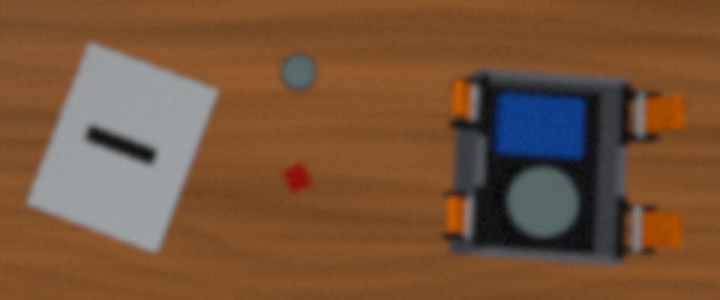

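The crop confirms the light-grey lid with its dark handle. The measured flange is 120x149 at z≈18 and the handle 60x14 at z≈46, so the sizes match. Next I move above it.

```bash
cat > go.py <<'E'
import sys
from h import *
x,y,z,a=map(float,sys.argv[1:5])
s=env.get_state(); M=q2m(s['ee_rot']); a=np.radians(a)
Y=np.array([np.cos(a),np.sin(a),0]); Z=np.array([0,0,-1.]); G=np.c_[np.cross(Y,Z),Y,Z]
print('t',round(s['time_s'],2),'tcp',s['tcp_pos'].round(1),'F',s['ft_force'].round(2),'w',round(s['gripper_width'],1))
print('shift cm',(M.T@(np.array([x,y,z])-s['tcp_pos'])/10).round(2),'turn',R.from_matrix(M.T@G).as_rotvec().round(3))
E
python3 go.py 537 169 130 -19.1
```

```text
t 0.75 tcp [207.  509.6 231.4] F [-0.67  0.5   0.65] w 85.7
shift cm [-43.39 -19.14  10.14] turn [ 0.    -0.     1.518]
```

```bash
python3 -m handwheel '[[[-43.4,-19.1,10.1],[0,0,1.518]],[[-43.4,-19.1,10.1],[0,0,1.518]],[[-43.4,-19.1,10.1],[0,0,1.518]],[[-43.4,-19.1,10.1],[0,0,1.518]],[[-43.4,-19.1,10.1],[0,0,1.518]]]' -1; python3 go.py 537 169 130 -19.1
```

```text
time_s: 1.25
tcp_pos: [378.3, 332.7, 179.1]
ee_rot: [0.0, 0.54, 0.841, 0.0]
ft_force: [0.5, 0.2, -0.2]
gripper_width: 85.4
t 1.25 tcp [378.3 332.7 179.1] F [ 0.49  0.24 -0.18] w 85.4
shift cm [-21.49   7.61   4.91] turn [ 0.001 -0.001  0.763]
```

```bash
python3 -m handwheel '[[[-21.5,7.6,4.9],[0,0,0.763]],[[-21.5,7.6,4.9],[0,0,0.763]],[[-21.5,7.6,4.9],[0,0,0.763]],[[-21.5,7.6,4.9],[0,0,0.763]],[[-21.5,7.6,4.9],[0,0,0.763]]]' >/dev/null;  python3 -m handwheel '[[[0,0,0],[0,0,0]],[[0,0,0],[0,0,0]]]' >/dev/null; python3 go.py 537 169 100 -19.1
```

```text
t 1.95 tcp [536.9 170.7 129.8] F [-0.41  0.43  0.06] w 85.2
shift cm [-0.15  0.07  2.98] turn [-0.001  0.     0.018]
```

```bash
python3 -m handwheel '[[[-0.15,0.07,5],[0,0,0.018]],[[-0.15,0.07,9],[0,0,0.018]],[[-0.15,0.07,10.7],[0,0,0.018]],[[-0.15,0.07,10.7],[0,0,0.018]],[[-0.15,0.07,10.7],[0,0,0.018]]]'; python3 go.py 537 169 23 -19.1; python3 - <<'E'
from h import *
w=cam('wrist'); save(w,'w1.png')
E
```

```text
time_s: 2.45
tcp_pos: [537.0, 170.7, 24.3]
ee_rot: [0.0, 0.814, 0.581, 0.001]
ft_force: [1.1, 0.2, 0.9]
gripper_width: 85.5
t 2.45 tcp [537.  170.7  24.3] F [1.09 0.2  0.85] w 85.5
shift cm [-0.16  0.06  0.13] turn [ 0.001 -0.001  0.003]
```

View pics/w1.png

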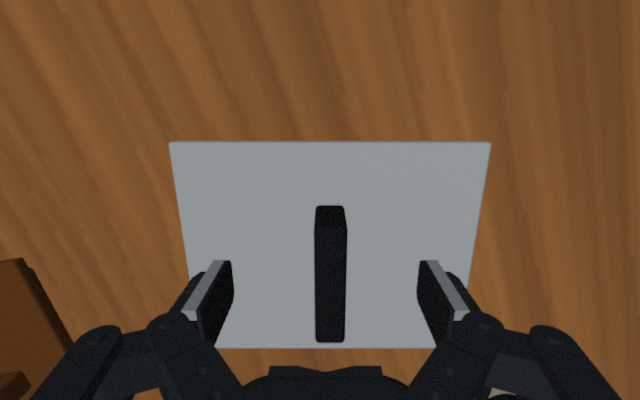

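The lid is square under the fingers. The handle is at column 330, about midway between the pads at 215 and 440. Now close and lift.

```bash
for i in 1 2; do python3 -m handwheel '[[[0,0,0],[0,0,0]],[[0,0,0],[0,0,0]],[[0,0,0],[0,0,0]],[[0,0,0],[0,0,0]],[[0,0,0],[0,0,0]]]' 1; done; python3 -m handwheel '[[[0,0,-0.5],[0,0,0]],[[0,0,-2],[0,0,0]],[[0,0,-5],[0,0,0]],[[0,0,-10],[0,0,0]],[[0,0,-15],[0,0,0]]]';python3 go.py 521 -181 215 -2.6
```

```text
time_s: 3.0
tcp_pos: [537.5, 169.4, 23.8]
ee_rot: [0.0, 0.815, 0.58, 0.001]
ft_force: [-5.2, 0.1, 12.6]
gripper_width: 13.0
time_s: 3.5
tcp_pos: [537.5, 169.5, 23.8]
ee_rot: [0.0, 0.815, 0.58, 0.001]
ft_force: [0.6, -1.6, 4.2]
gripper_width: 12.7
time_s: 4.0
tcp_pos: [535.4, 169.4, 173.5]
ee_rot: [-0.001, 0.814, 0.58, -0.002]
ft_force: [1.3, 0.4, -3.1]
gripper_width: 13.2
t 4.0 tcp [535.4 169.4 173.5] F [ 1.28  0.39 -3.07] w 13.2
shift cm [-33.6   10.07  -4.13] turn [-0.004  0.001 -0.287]
```

```bash
python3 - <<'E'
from h import *
t=cam('top'); W=cloud(t); sub=W[160:270,380:500].reshape(-1,3); sub=sub[~np.isnan(sub).any(1)]
c=np.array([521,-181]); best=None
for a in (-2.6,):
    r=np.radians(a); ex=np.array([np.cos(r),np.sin(r)]); ey=np.array([-ex[1],ex[0]])
    X=(sub[:,:2]-c)@ex; Y=(sub[:,:2]-c)@ey; Z=sub[:,2]
    for nm,A,B in (('y-prof',Y,X),('x-prof',X,Y)):
        m=abs(B)<14
        print(nm,[(int(k),int(np.median(Z[m&(abs(A-k)<2)]))) for k in range(-96,97,4) if (m&(abs(A-k)<2)).any()])
    # wall outer edges along length
    for k in (-60,-30,0,30,60):
        m=(abs(X-k)<12)&(Z>84)&(Z<102); n=(abs(Y-k)<12)&(Z>84)&(Z<102)
        print(k,'Y range',Y[m].min().round(1) if m.any() else 0,Y[m].max().round(1) if m.any() else 0,'X range',X[n].min().round(1) if n.any() else 0,X[n].max().round(1)if n.any() else 0)
E
```

```text
y-prof [(-96, 0), (-92, 0), (-88, 0), (-56, 89), (-52, 70), (-48, 42), (-44, 41), (-40, 42), (-36, 41), (-32, 42), (-28, 42), (-24, 69), (-20, 70), (-16, 70), (-12, 71), (-8, 71), (-4, 70), (0, 70), (4, 70), (8, 70), (12, 70), (16, 71), (20, 69), (24, 55), (28, 65), (32, 43), (36, 41), (40, 42), (44, 42), (56, 90), (60, 59), (64, 12), (68, 0), (72, 0), (76, 0), (80, 0), (84, 0), (88, 0), (92, 0), (96, 0)]
x-prof [(-96, 0), (-92, 0), (-88, 0), (-84, 0), (-80, 0), (-76, 0), (-72, 3), (-68, 89), (-64, 44), (-60, 41), (-56, 69), (-52, 70), (-48, 72), (-44, 71), (-40, 72), (-36, 71), (-32, 72), (-28, 72), (-24, 71), (-20, 71), (-16, 71), (-12, 71), (-8, 71), (-4, 71), (0, 71), (4, 70), (8, 69), (12, 42), (16, 57), (20, 59), (24, 60), (28, 59), (32, 59), (36, 60), (40, 60), (44, 59), (48, 59), (52, 59), (56, 60), (60, 60), (64, 58), (68, 41), (72, 72), (76, 89), (80, 87), (92, 0), (96, -1)]
-60 Y range -77.3 83.2 X range -71.1 78.7
-30 Y range -74.9 82.8 X range -70.8 78.4
0 Y range -57.3 62.0 X range -71.4 77.6
30 Y range -77.8 82.6 X range -71.4 78.3
60 Y range -79.0 82.9 X range -71.2 78.7
```

```bash
python3 -m handwheel '[[[-16,5,-4],[0,0,-0.15]],[[-16,5,-4],[0,0,-0.15]],[[-16,5,-4],[0,0,-0.15]],[[-16,5,-4],[0,0,-0.15]],[[-16,5,-4],[0,0,-0.15]]]'; python3 - <<'E'
from h import *
w=cam('wrist'); save(w,'w2.png')
E
python3 go.py 521 -181 215 -2.6
```

```text
time_s: 4.55
tcp_pos: [531.9, -1.4, 214.5]
ee_rot: [0.001, 0.77, 0.638, 0.0]
ft_force: [0.7, 1.0, -3.0]
gripper_width: 12.8
t 4.6 tcp [531.7   0.7 213.7] F [-0.65  0.76 -3.47] w 12.8
shift cm [-18.05   2.31  -0.14] turn [ 0.    -0.001 -0.141]
```

View pics/w2.png

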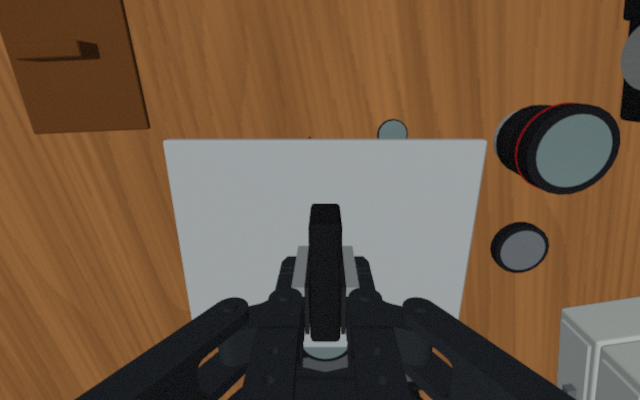

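The lid hangs level and square in the fingers. The box fit gives centre (524.8,-178.8) and axis -2.6°, with edges 149.8 x 119.3 matching the given size. Go above it.

```bash
python3 -m handwheel '[[[-17.9,2.7,0],[0,0,-0.141]],[[-17.9,2.7,0],[0,0,-0.141]],[[-17.9,2.7,0],[0,0,-0.141]],[[-17.9,2.7,0],[0,0,-0.141]],[[-17.9,2.7,0],[0,0,-0.141]]]' >/dev/null
python3 -m handwheel '[[[0,0,1.5],[0,0,0]],[[0,0,3.5],[0,0,0]],[[0,0,4],[0,0,0]],[[0,0,4],[0,0,0]]]' >/dev/null
python3 go.py 524.8 -178.8 160 -2.6
python3 - <<'E'
from h import *
t=cam('top'); W=cloud(t); C=t['color'].astype(int); z=W[...,2]
save(t,'t2.png',slice(150,280),slice(370,530),4)
sub=np.zeros(z.shape,bool); sub[150:280,370:510]=1
g=(C.min(-1)>100)&(C.max(-1)-C.min(-1)<40)&sub&(z>135)&(z<175)
p=W[g]; print(len(p),cv2.minAreaRect(p[:,:2].astype(np.float32)))
A=np.c_[p[:,:2]-p[:,:2].mean(0),np.ones(len(p))]; print(np.linalg.lstsq(A,p[:,2],rcond=None)[0])
E
```

```text
t 5.5 tcp [ 525.1 -176.7  170.8] F [-0.56  0.03 -3.32] w 12.4
shift cm [-0.22 -0.01  1.08] turn [-0.004 -0.002  0.006]
1828 ((523.988525390625, -153.25314331054688), (74.10213470458984, 150.09263610839844), 87.64386749267578)
[-3.64969738e-03  4.36684454e-03  1.64844269e+02]
```

View pics/t2.png

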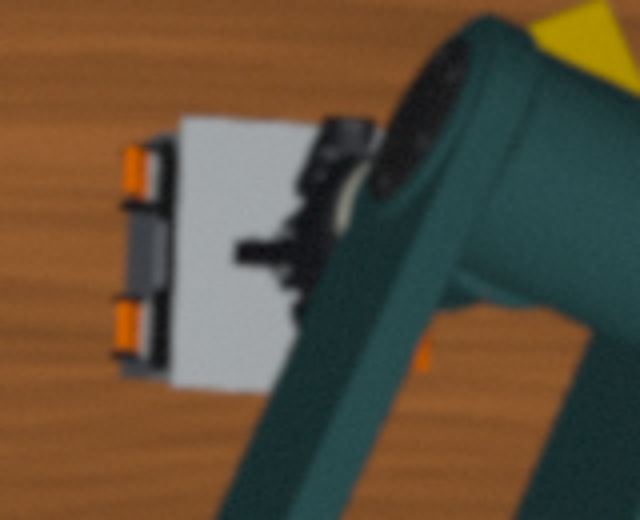

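The lid is level over the box. Against the box outline it sits about 2 mm short in x and 2.5 mm too far in +y; correct that and descend.

```bash
python3 -m handwheel '[[[-0.25,0.16,0.5],[0,0,0.003]],[[-0.25,0.16,2],[0,0,0.003]],[[-0.25,0.16,3.5],[0,0,0.003]],[[-0.25,0.16,4.2],[0,0,0.003]],[[-0.25,0.16,4.5],[0,0,0.003]]]'
python3 -m handwheel '[[[0,0,0.2],[0,0,0]],[[0,0,0.4],[0,0,0]],[[0,0,0.6],[0,0,0]],[[0,0,0.8],[0,0,0]],[[0,0,0.8],[0,0,0]]]'
python3 go.py 526.3 -179.1 109 -2.6
```

```text
time_s: 6.05
tcp_pos: [526.3, -181.1, 125.9]
ee_rot: [-0.002, 0.723, 0.691, -0.001]
ft_force: [-0.2, -0.5, -3.0]
gripper_width: 12.9
time_s: 6.55
tcp_pos: [527.3, -181.5, 120.1]
ee_rot: [-0.0, 0.723, 0.691, 0.0]
ft_force: [0.5, -0.5, -3.7]
gripper_width: 12.6
t 6.55 tcp [ 527.3 -181.5  120.1] F [ 0.54 -0.51 -3.66] w 12.6
shift cm [ 0.23 -0.11  1.11] turn [-0. -0.  0.]
```

```bash
python3 -m handwheel '[[[0.2,0,0],[0,0,0]],[[0.2,0,0],[0,0,0]],[[0.2,0,0],[0,0,0]]]' >/dev/null
python3 go.py 527 -179.3 109 -2.6
python3 -m handwheel '[[[0,0,0],[0,0,0]]]' >/dev/null
python3 go.py 527 -179.3 109 -2.6
python3 - <<'E'
from h import *
t=cam('top'); W=cloud(t); C=t['color'].astype(int); z=W[...,2]
sub=np.zeros(z.shape,bool); sub[150:280,370:510]=1
g=(C.min(-1)>100)&(C.max(-1)-C.min(-1)<40)&sub&(z>104)&(z<125)
p=W[g]; print(len(p),cv2.minAreaRect(p[:,:2].astype(np.float32)),np.median(p[:,2]))
E
```

```text
t 6.85 tcp [ 527.6 -179.4  120.4] F [-0.04  0.27 -3.23] w 12.5
shift cm [ 0.01 -0.06  1.14] turn [0.    0.    0.001]
t 6.95 tcp [ 527.6 -179.5  120.4] F [ 0.44 -0.36 -2.31] w 12.9
shift cm [ 0.02 -0.06  1.14] turn [0. 0. 0.]
1602 ((525.3203735351562, -179.6088409423828), (133.82833862304688, 149.83460998535156), 87.36253356933594) 114.35480479039813
```

```bash
python3 -m handwheel '[[[0,0,0.1],[0,0,0]],[[0,0,0.2],[0,0,0]],[[0,0,0.3],[0,0,0]],[[0,0,0.4],[0,0,0]],[[0,0,0.4],[0,0,0]]]'
python3 -m handwheel '[[[0,0,0.1],[0,0,0]],[[0,0,0.2],[0,0,0]],[[0,0,0.3],[0,0,0]],[[0,0,0.4],[0,0,0]],[[0,0,0.4],[0,0,0]]]'

```

```text
time_s: 7.5
tcp_pos: [527.4, -179.5, 115.9]
ee_rot: [-0.0, 0.723, 0.691, -0.0]
ft_force: [0.0, -0.6, -3.7]
gripper_width: 12.9
time_s: 8.0
tcp_pos: [527.4, -179.5, 112.0]
ee_rot: [-0.0, 0.723, 0.691, -0.0]
ft_force: [0.8, 0.2, -3.0]
gripper_width: 12.8
```

```bash
python3 -m handwheel '[[[0,0,0.1],[0,0,0]],[[0,0,0.2],[0,0,0]],[[0,0,0.2],[0,0,0]]]'
python3 -m handwheel '[[[0,0,0.1],[0,0,0]],[[0,0,0.1],[0,0,0]]]'

```

```text
time_s: 8.3
tcp_pos: [527.4, -179.5, 110.0]
ee_rot: [-0.0, 0.723, 0.691, -0.0]
ft_force: [1.3, -0.6, -2.8]
gripper_width: 12.9
time_s: 8.5
tcp_pos: [527.4, -179.5, 109.1]
ee_rot: [-0.0, 0.723, 0.691, 0.0]
ft_force: [0.3, 1.1, -2.7]
gripper_width: 12.7
```

```bash
for i in 1 2; do python3 -m handwheel '[[[0,0,0.1],[0,0,0]],[[0,0,0.1],[0,0,0]]]'|sed -n '2p;4p'; done

```

```text
tcp_pos: [527.6, -179.6, 108.8]
ft_force: [-1.1, 0.1, 0.3]
tcp_pos: [527.6, -179.6, 108.0]
ft_force: [-2.5, 0.1, 1.9]
```

Contact is at the expected height: TCP about 108.5, and the weight is now carried by the gasket. Release, retreat and check.

```bash
python3 -m handwheel '[[[0,0,0],[0,0,0]],[[0,0,0],[0,0,0]],[[0,0,0],[0,0,0]],[[0,0,0],[0,0,0]],[[0,0,0],[0,0,0]]]' 0
python3 -m handwheel '[[[0,0,-1],[0,0,0]],[[0,0,-3],[0,0,0]],[[0,0,-8],[0,0,0]],[[0,0,-13],[0,0,0]],[[-14,0,-17],[0,0,0]]]'
python3 - <<'E'
from h import *
w=cam('wrist'); s=cam('scene'); W=cloud(s); save(s,'s2.png',slice(130,260),slice(140,290),4); save(w,'w3.png')
r=np.radians(-2.6); ex=np.array([np.cos(r),np.sin(r)]); ey=np.array([-ex[1],ex[0]]); c=np.array([524.8,-178.8])
for n,p in (('wrist',w),('scene',s)):
    W=cloud(p); C=p['color'].astype(int); X=(W[...,:2]-c)@ex; Y=(W[...,:2]-c)@ey; Z=W[...,2]
    near=(abs(X)<95)&(abs(Y)<110)&(Z>60)
    g=(C.min(-1)>90)&(C.max(-1)-C.min(-1)<40)&near&(Z>96)&(Z<112)&(abs(Y)<64)
    if g.sum()>50:
        print(n,g.sum(),cv2.minAreaRect(np.c_[X[g],Y[g]].astype(np.float32)),np.median(Z[g]))
    o=((C[...,0]>170)&(C[...,2]<90)&(C[...,0]-C[...,1]>60)&near).astype(np.uint8)
    k,l,st,ce=cv2.connectedComponentsWithStats(o)
    for i in range(1,k):
        if st[i,4]>20: m=l==i; print(n,'clip',ce[i].round(0),[np.percentile(a[m],[5,95]).round(0) for a in (X,Y,Z)])
E
python3 go.py 527 -179.3 200 -2.6
```

```text
time_s: 9.4
tcp_pos: [527.6, -179.5, 107.1]
ee_rot: [0.0, 0.723, 0.691, 0.0]
ft_force: [-0.1, 0.2, 0.1]
gripper_width: 42.5
time_s: 9.9
tcp_pos: [528.5, -224.7, 260.5]
ee_rot: [0.006, 0.72, 0.694, 0.004]
ft_force: [1.3, -0.6, 0.7]
gripper_width: 42.6
wrist 20907 ((3.0730438232421875, 0.09166336059570312), (150.3812255859375, 127.8211441040039), 0.03157161548733711) 102.0012151709077
wrist clip [257.  20.] [array([-54., -32.]), array([78., 84.]), array([133., 137.])]
wrist clip [379.  22.] [array([36., 59.]), array([78., 84.]), array([131., 135.])]
wrist clip [269. 219.] [array([-53., -31.]), array([-88., -73.]), array([115., 139.])]
wrist clip [366. 218.] [array([36., 58.]), array([-88., -73.]), array([112., 136.])]
scene 1432 ((2.6761627197265625, -0.10445022583007812), (127.3004150390625, 153.65199279785156), 89.74280548095703) 104.19926894131856
scene clip [186. 174.] [array([-55., -31.]), array([-85., -71.]), array([108., 141.])]
scene clip [175. 195.] [array([34., 59.]), array([-86., -70.]), array([107., 139.])]
scene clip [240. 194.] [array([36., 58.]), array([82., 87.]), array([133., 137.])]
t 10.0 tcp [ 526.3 -232.4  256.3] F [ 0.25  1.32 -0.34] w 42.3
shift cm [ 5.35 -0.24  5.59] turn [ 0.008  0.007 -0.004]
```

View pics/s2.png

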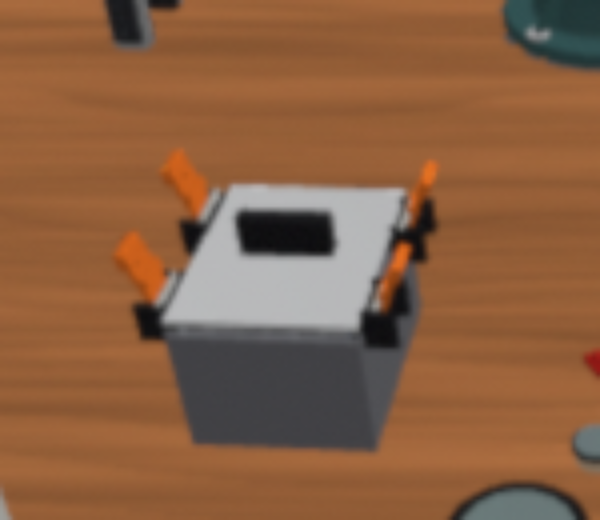

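View pics/w3.png

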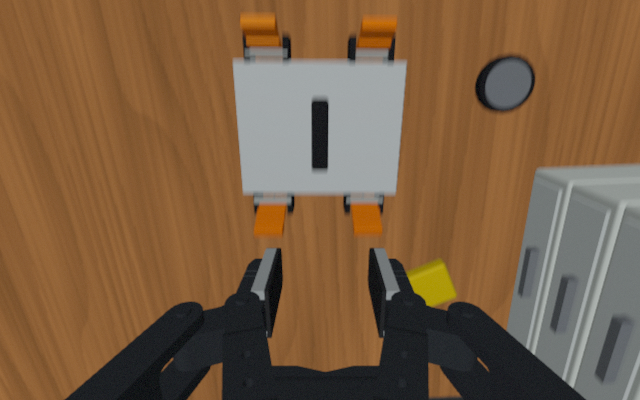

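The lid sits square and level: flange top is about 102–104 mm, offset under 1 mm from the clip midline. All four clips lean outward, with pivots near y ±64 and x ±45 in the box frame. Close the gripper and go outside the (-x,-y) clip.

```bash
cat > b.py <<'E'
import sys
from h import *
x,y,z=map(float,sys.argv[1:4]); r=np.radians(-2.6)
ex=np.array([np.cos(r),np.sin(r),0]); ey=np.array([-ex[1],ex[0],0]); c=np.array([527.3,-179.2,0])
s=env.get_state(); M=q2m(s['ee_rot']); d=s['tcp_pos']-c
G=np.c_[ey,ex,[0,0,-1.]]
print('t',round(s['time_s'],2),'box',(d@ex).round(1),(d@ey).round(1),d[2].round(1),'F',s['ft_force'].round(1),'w',round(s['gripper_width'],1))
print('shift',(M.T@(x*ex+y*ey+[0,0,z]-d)/10).round(2),'turn',R.from_matrix(M.T@G).as_rotvec().round(3))
E
python3 -m handwheel '[[[0,0,0],[0,0,0]],[[0,0,0],[0,0,0]],[[0,0,0],[0,0,0]],[[0,0,0],[0,0,0]],[[0,0,0],[0,0,0]]]' 1 >/dev/null; python3 b.py -45 -106 126
```

```text
t 10.5 box 0.1 -47.7 250.4 F [-0.4 -0.   0.6] w 0.3
shift [-5.83 -4.51 12.44] turn [-0.001 -0.001  0.001]
```

```bash
python3 -m handwheel '[[[-5.8,-4.5,2],[0,0,0]],[[-5.8,-4.5,4],[0,0,0]],[[-5.8,-4.5,8.5],[0,0,0]],[[-5.8,-4.5,11.5],[0,0,0]],[[-5.8,-4.5,12.4],[0,0,0]]]' >/dev/null; python3 -m handwheel '[[[0,0,0],[0,0,0]],[[0,0,0],[0,0,0]],[[0,0,0],[0,0,0]]]' >/dev/null; python3 b.py -45 -85 134
python3 - <<'E'
from h import *
s=cam('scene'); save(s,'s3.png',slice(130,260),slice(140,290),4)
E
```

```text
t 11.3 box -43.3 -107.1 129.7 F [-0.1 -0.7  0.5] w -0.4
shift [ 2.2  -0.17 -0.44] turn [0.004 0.003 0.001]
```

View pics/s3.png

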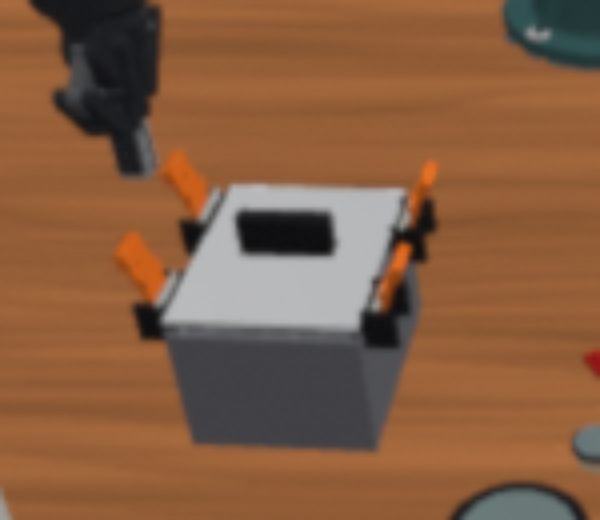

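```bash
python3 -m handwheel '[[[0.5,-0.1,0],[0,0,0]],[[0.9,-0.1,0],[0,0,0]],[[1.3,-0.1,0],[0,0,0]],[[1.7,-0.1,-0.2],[0,0,0]],[[2.1,-0.1,-0.5],[0,0,0]]]' |sed -n 4p; python3 b.py -45 -75.3 136.4;  python3 -m handwheel '[[[0,0,0],[0,0,0]],[[0,0,0],[0,0,0]]]' >/dev/null; python3 b.py -45 -75.3 136.4
```

```text
ft_force: [0.7, -2.0, -1.3]
t 11.85 box -45.9 -85.0 131.7 F [ 0.7 -2.  -1.3] w 0.1
shift [ 0.97  0.09 -0.47] turn [-0.001 -0.     0.   ]
t 12.05 box -45.9 -84.7 131.8 F [-0.   0.3  0.5] w -0.2
shift [ 0.94  0.09 -0.46] turn [-0.    -0.001  0.001]
```

```bash
python3 -m handwheel '[[[0.5,0.1,-0.3],[0,0,0]],[[0.9,0.1,-0.46],[0,0,0]],[[1.3,0.1,-0.45],[0,0,0]],[[1.7,0.1,-0.38],[0,0,0]],[[2.0,0.1,-0.3],[0,0,0]]]' |sed -n 4p; python3 b.py -45 -57.8 132.1;  python3 -m handwheel '[[[0.2,0,0.07],[0,0,0]],[[0.4,0,0.16],[0,0,0]],[[0.67,0,0.3],[0,0,0]],[[0.67,0,0.3],[0,0,0]]]' >/dev/null; python3 b.py -45 -51.7 128.1
python3 - <<'E'
from h import *
s=cam('scene'); save(s,'s4.png',slice(130,260),slice(140,290),4)
E
```

```text
ft_force: [-0.7, -4.5, 0.7]
t 12.55 box -44.7 -65.6 135.2 F [-0.7 -4.5  0.7] w -0.0
shift [ 0.78 -0.03  0.31] turn [0.    0.001 0.   ]
t 12.95 box -44.7 -59.0 132.3 F [-0.9 -5.3  0.8] w -0.1
shift [ 0.73 -0.03  0.42] turn [0.001 0.001 0.   ]
```

View pics/s4.png

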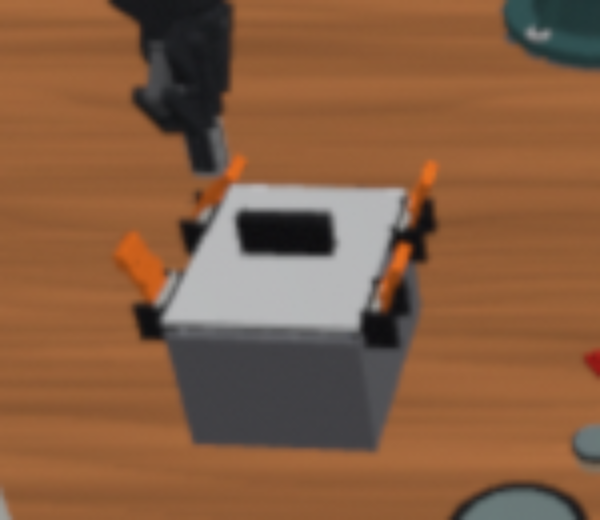

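```bash
python3 -m handwheel '[[[0.2,0,0.11],[0,0,0]],[[0.4,0,0.22],[0,0,0]],[[0.55,0,0.32],[0,0,0]],[[0.73,0,0.42],[0,0,0]],[[0.73,0,0.42],[0,0,0]]]' >/dev/null; python3 b.py -45 -46.7 122.8;  python3 -m handwheel '[[[0.15,0,0.13],[0,0,0]],[[0.3,0,0.27],[0,0,0]],[[0.4,0,0.4],[0,0,0]],[[0.5,0,0.53],[0,0,0]],[[0.5,0,0.53],[0,0,0]]]' >/dev/null; python3 b.py -45 -42.7 116.8
```

```text
t 13.5 box -44.4 -52.5 128.7 F [-1.2 -6.6  2. ] w -0.0
shift [ 0.58 -0.06  0.59] turn [0.001 0.003 0.   ]
t 14.0 box -44.3 -47.8 124.0 F [-1.  -6.7  3.6] w -0.0
shift [ 0.51 -0.07  0.72] turn [ 0.002  0.003 -0.   ]
```

```bash
for i in 1 2; do python3 -m handwheel '[[[0.1,0,0.1],[0,0,0]],[[0.15,0,0.2],[0,0,0]],[[0.2,0,0.3],[0,0,0]],[[0.2,0,0.3],[0,0,0]]]' >/dev/null; python3 b.py -45 -40 110|head -1; done; python3 -m handwheel '[[[0.05,0,0.1],[0,0,0]],[[0.1,0,0.2],[0,0,0]],[[0.1,0,0.2],[0,0,0]]]' >/dev/null; python3 b.py -45 -40 110
```

```text
t 14.4 box -44.2 -45.7 121.3 F [-1.2 -5.8  4.6] w 0.1
t 14.8 box -44.1 -43.3 118.2 F [-1.2 -5.1  4.3] w -0.2
t 15.1 box -44.4 -40.4 114.6 F [ 0.5 -0.1  0.5] w -0.2
shift [ 0.04 -0.06  0.46] turn [ 0.001 -0.002  0.001]
```

```bash
cat > clips.py <<'E'
from h import *
r=np.radians(-2.6); ex=np.array([np.cos(r),np.sin(r)]); ey=np.array([-ex[1],ex[0]]); c=np.array([527.3,-179.2])
for n in ('scene','top'):
    p=cam(n); W=cloud(p); C=p['color'].astype(int); X=(W[...,:2]-c)@ex; Y=(W[...,:2]-c)@ey; Z=W[...,2]
    o=((C[...,0]>150)&(C[...,2]<90)&(C[...,0]-C[...,1]>60)&(abs(X)<75)&(abs(Y)<110)&(Z>80)).astype(np.uint8)
    k,l,st,ce=cv2.connectedComponentsWithStats(o)
    for i in range(1,k):
        if st[i,4]>9: m=l==i; print(n,st[i,4],'X,Y,Z',[np.percentile(a[m],[5,95]).round(0).tolist() for a in (X,Y,Z)])
    if n=='scene': save(p,'last.png',slice(130,260),slice(140,290),4)
E
python3 clips.py
```

```text
scene 34 X,Y,Z [[-58.0, -33.0], [72.0, 88.0], [115.0, 138.0]]
scene 70 X,Y,Z [[-56.0, -33.0], [-68.0, -27.0], [109.0, 116.0]]
scene 121 X,Y,Z [[33.0, 57.0], [-85.0, -70.0], [107.0, 139.0]]
scene 31 X,Y,Z [[34.0, 57.0], [73.0, 87.0], [115.0, 137.0]]
top 64 X,Y,Z [[31.0, 54.0], [71.0, 87.0], [113.0, 137.0]]
top 132 X,Y,Z [[32.0, 53.0], [-87.0, -71.0], [107.0, 138.0]]
top 64 X,Y,Z [[-58.0, -36.0], [72.0, 87.0], [115.0, 138.0]]
top 27 X,Y,Z [[-57.0, -36.0], [-33.0, -26.0], [111.0, 122.0]]
```

The clip lies flat at Z≈110–113 and the force has dropped away. Confirm with a gentle touch.

```bash
for i in 1 2 3 4; do python3 -m handwheel '[[[0.05,0,0.05],[0,0,0]],[[0.1,0,0.05],[0,0,0]]]' | sed -n '2p;4p'; done
```

```text
tcp_pos: [480.6, -216.9, 113.4]
ft_force: [0.3, 0.1, 0.8]
tcp_pos: [480.7, -216.5, 113.3]
ft_force: [-0.2, -0.9, 1.8]
tcp_pos: [480.9, -215.9, 113.3]
ft_force: [-0.3, -2.5, 3.2]
tcp_pos: [481.1, -215.3, 113.1]
ft_force: [-0.9, -3.5, 4.7]
```

Hard stop felt at TCP z 113.2 with stiff contact, so clip 1 is home. On to the opposite (+x,+y) clip.

```bash
python3 -m handwheel '[[[0,0,-1],[0,0,0]],[[0,0,-4],[0,0,0]],[[0,0,-8],[0,0,0]],[[3,2,-9],[0,0,0]],[[7,5,-9],[0,0,0]]]' >/dev/null; python3 b.py 45 106 200; 
```

```text
t 16.5 box 6.3 32.2 206.1 F [-0.2 -1.   0. ] w 0.2
shift [7.39 3.84 0.62] turn [ 0.005  0.001 -0.004]
```

```bash
python3 -m handwheel '[[[4,3.8,0],[0,0,0]],[[7.3,3.8,0],[0,0,0]],[[7.3,3.8,3],[0,0,0]],[[7.3,3.8,6],[0,0,0]],[[7.3,3.8,7.5],[0,0,0]]]' >/dev/null;  python3 -m handwheel '[[[0,0,0],[0,0,0]],[[0,0,0],[0,0,0]],[[0,0,0],[0,0,0]]]' >/dev/null; python3 b.py 45 106 128; python3 clips.py
```

```text
t 17.3 box 44.3 105.2 129.6 F [1.3 0.1 0.3] w 0.0
shift [0.08 0.07 0.16] turn [ 0.004  0.    -0.   ]
scene 93 X,Y,Z [[-57.0, -34.0], [-68.0, -28.0], [109.0, 115.0]]
scene 125 X,Y,Z [[32.0, 57.0], [-85.0, -70.0], [105.0, 138.0]]
scene 37 X,Y,Z [[31.0, 56.0], [71.0, 88.0], [112.0, 137.0]]
top 35 X,Y,Z [[31.0, 53.0], [-88.0, -81.0], [134.0, 138.0]]
top 64 X,Y,Z [[-58.0, -36.0], [72.0, 87.0], [116.0, 139.0]]
```

```bash
python3 -m handwheel '[[[-0.4,0.05,0],[0,0,0]],[[-0.8,0.05,0],[0,0,0]],[[-1.2,0.05,0],[0,0,0]],[[-1.6,0.05,0],[0,0,0]],[[-2.0,0.05,-0.2],[0,0,0]]]' >/dev/null; python3 b.py 45 85 132;  python3 -m handwheel '[[[-0.5,0,-0.2],[0,0,0]],[[-0.9,0,-0.36],[0,0,0]],[[-1.3,0,-0.40],[0,0,0]],[[-1.7,0,-0.38],[0,0,0]],[[-2.0,0,-0.35],[0,0,0]]]' >/dev/null; python3 b.py 45 59 132.3;
```

```text
t 17.9 box 43.7 85.5 129.3 F [ 1.6  2.3 -2.6] w 0.1
shift [-0.05  0.13 -0.27] turn [ 0.    -0.001  0.   ]
t 18.4 box 43.5 65.7 132.7 F [-0.5  4.7 -0.7] w -0.3
shift [-0.67  0.15  0.04] turn [-0.001 -0.001  0.   ]
```

```bash
python3 -m handwheel '[[[-0.2,0.1,-0.05],[0,0,0]],[[-0.4,0.1,-0.05],[0,0,0]],[[-0.67,0.1,0.02],[0,0,0]],[[-0.9,0.1,0.12],[0,0,0]],[[-1.1,0.1,0.25],[0,0,0]]]' >/dev/null; python3 b.py 45 52.5 128.7;  python3 -m handwheel '[[[-0.2,0,0.11],[0,0,0]],[[-0.35,0,0.25],[0,0,0]],[[-0.5,0,0.4],[0,0,0]],[[-0.65,0,0.55],[0,0,0]],[[-0.75,0,0.65],[0,0,0]]]' >/dev/null; python3 b.py 45 47.8 124
```

```text
t 18.9 box 44.9 54.6 130.8 F [-0.8  4.6  1.5] w -0.0
shift [-0.21  0.01  0.21] turn [ 0.001 -0.     0.   ]
t 19.4 box 45.0 47.0 125.0 F [-0.9  5.3  4.3] w 0.3
shift [0.08 0.   0.1 ] turn [0.001 0.    0.   ]
```

```bash
for i in 1 2; do python3 -m handwheel '[[[-0.07,0,0.1],[0,0,0]],[[-0.13,0,0.2],[0,0,0]],[[-0.2,0,0.3],[0,0,0]],[[-0.2,0,0.3],[0,0,0]]]' >/dev/null; python3 b.py -45 -40 110|head -1; done; for i in 1 2 3; do python3 -m handwheel '[[[-0.03,0,0.1],[0,0,0]],[[-0.03,0,0.1],[0,0,0]]]' >/dev/null; python3 b.py -45 -40 110|head -1; done
```

```text
t 19.8 box 45.0 44.6 122.4 F [-2.4  4.8  5.4] w -0.3
t 20.2 box 45.1 42.5 119.5 F [-2.4  4.5  5.1] w -0.1
t 20.4 box 45.1 42.0 118.7 F [-2.   3.2  6.4] w 0.2
t 20.6 box 45.1 41.4 117.9 F [-2.6  3.8  7.2] w 0.2
t 20.8 box 45.1 41.0 117.0 F [-2.1  2.6  7. ] w 0.2
```

```bash
for i in 1 2 3 4 5 6; do python3 -m handwheel '[[[-0.02,0,0.08],[0,0,0]],[[-0.02,0,0.08],[0,0,0]]]' >/dev/null; python3 b.py -45 -40 110|head -1; done
```

```text
t 21.0 box 45.1 40.6 116.3 F [-2.6  2.   7.1] w -0.1
t 21.2 box 45.1 40.2 115.6 F [-3.1  1.7  6.5] w -0.1
t 21.4 box 45.2 39.8 114.8 F [-3.8  1.2  7.9] w -0.0
t 21.6 box 45.2 39.4 114.0 F [-2.7  1.2  7.8] w -0.2
t 21.8 box 45.1 39.0 113.1 F [-2.8  1.4  7.5] w -0.3
t 22.0 box 45.1 38.6 112.2 F [-2.4  0.3  6.6] w -0.2
```

```bash
for i in 1 2 3 4; do python3 -m handwheel '[[[-0.03,0,0.08],[0,0,0]],[[-0.03,0,0.08],[0,0,0]]]' >/dev/null; python3 b.py -45 -40 110|head -1; done
```

```text
t 22.2 box 45.1 38.1 111.0 F [-2.  -0.3  5.1] w -0.6
t 22.4 box 45.1 37.9 109.5 F [-0.8 -1.7  3.2] w 0.3
t 22.6 box 45.3 38.6 108.5 F [ 0.2 -3.6  4.1] w -0.1
t 22.8 box 45.4 38.5 108.3 F [-1.  -3.3  6.3] w 0.2
```

Snap felt (7 → 3 N) and then the hard stop at 108.4. Lift, check, and go to the (+x,-y) clip.

```bash
python3 -m handwheel '[[[0,0,-1],[0,0,0]],[[0,0,-4],[0,0,0]],[[0,0,-8.5],[0,0,0]],[[-4,0,-9.5],[0,0,0]],[[-9,0,-9.5],[0,0,0]]]' >/dev/null; python3 -m handwheel '[[[-4.5,0,0],[0,0,0]],[[-5.5,0,0],[0,0,0]],[[-5.5,0,0],[0,0,0]],[[-5.5,0,0],[0,0,0]]]' >/dev/null; python3 clips.py; python3 b.py 45 -106 129 
```

```text
scene 33 X,Y,Z [[-58.0, -32.0], [72.0, 88.0], [115.0, 139.0]]
scene 95 X,Y,Z [[-57.0, -33.0], [-68.0, -27.0], [109.0, 116.0]]
scene 124 X,Y,Z [[31.0, 57.0], [-85.0, -70.0], [106.0, 138.0]]
scene 124 X,Y,Z [[34.0, 57.0], [30.0, 67.0], [104.0, 110.0]]
top 185 X,Y,Z [[32.0, 54.0], [28.0, 65.0], [103.0, 110.0]]
top 130 X,Y,Z [[32.0, 54.0], [-87.0, -71.0], [108.0, 137.0]]
top 64 X,Y,Z [[-58.0, -36.0], [72.0, 87.0], [115.0, 138.0]]
top 186 X,Y,Z [[-58.0, -36.0], [-67.0, -28.0], [108.0, 115.0]]
t 23.8 box 45.0 -103.2 201.8 F [-0.4  0.5 -0.1] w -0.1
shift [-0.29 -0.    7.28] turn [-0.    -0.001  0.003]
```

View pics/last.png

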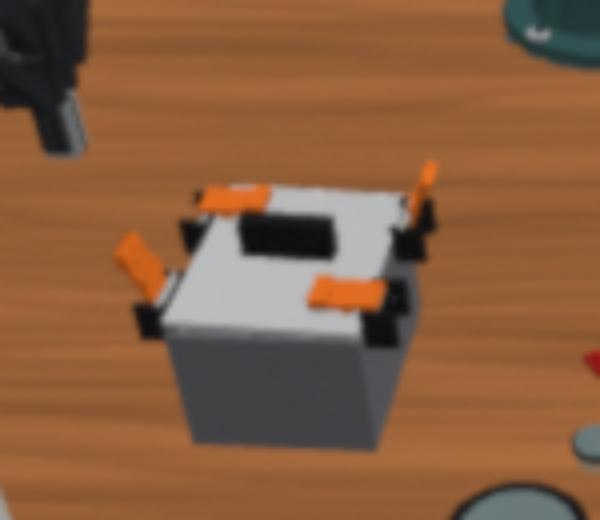

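Both diagonal clips lie flat and stay there; the other two are open. Third clip (+x,-y).

```bash
python3 -m handwheel '[[[-0.3,0,2],[0,0,0]],[[-0.3,0,5],[0,0,0]],[[-0.3,0,7.2],[0,0,0]],[[-0.3,0,7.2],[0,0,0]],[[-0.3,0,7.2],[0,0,0]]]' >/dev/null;  python3 -m handwheel '[[[0,0,0],[0,0,0]],[[0,0,0],[0,0,0]]]' >/dev/null; python3 b.py 45 -85 132; python3 -m handwheel '[[[0.4,0,0],[0,0,0]],[[0.8,0,0],[0,0,0]],[[1.2,0,0],[0,0,0]],[[1.6,0,-0.1],[0,0,0]],[[2.0,0,-0.3],[0,0,0]]]' >/dev/null; python3 b.py 45 -65.6 134.5
```

```text
t 24.5 box 45.9 -108.4 132.4 F [-0.4 -0.3  0.3] w 0.2
shift [ 2.34 -0.08  0.03] turn [0.004 0.002 0.001]
t 25.0 box 44.9 -88.2 133.3 F [ 0.8 -0.8 -0.1] w -0.0
shift [ 2.26  0.01 -0.12] turn [0.001 0.001 0.   ]
```

```bash
python3 -m handwheel '[[[0.2,0,0.25],[0,0,0]],[[0.5,0,0.25],[0,0,0]],[[0.9,0,0.1],[0,0,0]],[[1.3,0,0],[0,0,0]],[[1.7,0,-0.05],[0,0,0]]]' >/dev/null; python3 b.py 45 -65.6 134; python3 -m handwheel '[[[0.3,0,0],[0,0,0]],[[0.6,0,0],[0,0,0]],[[0.9,0,0.05],[0,0,0]],[[1.1,0,0.1],[0,0,0]],[[1.3,0,0.18],[0,0,0]]]' >/dev/null;python3 b.py 45 -53 130
```

```text
t 25.5 box 44.3 -71.1 132.8 F [-0.1 -4.4 -0. ] w 0.0
shift [ 0.55  0.07 -0.12] turn [-0.001  0.     0.   ]
t 26.0 box 44.7 -58.5 132.0 F [-0.6 -4.9  0.6] w 0.2
shift [0.55 0.03 0.2 ] turn [0.    0.001 0.   ]
```

```bash
python3 -m handwheel '[[[0.2,0,0.08],[0,0,0]],[[0.4,0,0.16],[0,0,0]],[[0.55,0,0.25],[0,0,0]],[[0.7,0,0.36],[0,0,0]],[[0.8,0,0.45],[0,0,0]]]' >/dev/null; python3 b.py 45 -47 125; python3 -m handwheel '[[[0.1,0,0.1],[0,0,0]],[[0.2,0,0.2],[0,0,0]],[[0.3,0,0.3],[0,0,0]],[[0.4,0,0.4],[0,0,0]],[[0.4,0,0.4],[0,0,0]]]' >/dev/null;python3 b.py 45 -44 122
```

```text
t 26.5 box 44.9 -51.2 128.2 F [-2.1 -6.4  2. ] w 0.3
shift [0.42 0.01 0.32] turn [ 0.001  0.003 -0.   ]
t 27.0 box 45.0 -47.3 124.6 F [-1.1 -5.3  3.1] w -0.2
shift [0.33 0.   0.26] turn [ 0.002  0.003 -0.   ]
```

```bash
for i in 1 2; do python3 -m handwheel '[[[0.07,0,0.1],[0,0,0]],[[0.14,0,0.2],[0,0,0]],[[0.2,0,0.3],[0,0,0]],[[0.2,0,0.3],[0,0,0]]]' >/dev/null; python3 b.py -45 -40 110|head -1; done; for i in 1 2 3 4; do python3 -m handwheel '[[[0.04,0,0.1],[0,0,0]],[[0.04,0,0.1],[0,0,0]]]' >/dev/null; python3 b.py -45 -40 110|head -1; done
```

```text
t 27.4 box 45.1 -45.2 122.0 F [-2.  -5.5  4.1] w 0.0
t 27.8 box 45.1 -43.2 119.1 F [-2.1 -5.6  4.9] w 0.1
t 28.0 box 45.1 -42.7 118.1 F [-1.9 -5.7  4.4] w 0.1
t 28.2 box 45.1 -42.1 117.2 F [-1.3 -5.3  4.1] w -0.0
t 28.4 box 45.1 -41.6 116.0 F [-1.9 -4.7  4.6] w 0.1
t 28.6 box 45.1 -40.8 114.7 F [-1.8 -3.5  4.6] w 0.5
```

```bash
for i in 1 2 3 4 5 6; do python3 -m handwheel '[[[0.03,0,0.08],[0,0,0]],[[0.03,0,0.08],[0,0,0]]]' >/dev/null; python3 b.py -45 -40 110|head -1; done
```

```text
t 28.8 box 45.0 -39.4 112.4 F [-0.3 -1.5  1. ] w -0.1
t 29.0 box 44.7 -38.6 110.8 F [ 1.8 -0.3  1. ] w 0.1
t 29.2 box 44.8 -38.6 110.8 F [0.8 2.  4.1] w 0.1
t 29.4 box 44.8 -38.6 110.6 F [-1.3  1.5  5.7] w 0.1
t 29.6 box 44.9 -38.6 110.5 F [-2.   1.7  7.7] w -0.3
t 29.8 box 44.9 -38.6 110.4 F [-2.1  1.7  9.1] w -0.3
```

Snapped at 112, with the hard stop at 110.7. Now the last clip (-x,+y).

```bash
python3 -m handwheel '[[[0,0,-1.5],[0,0,0]],[[0,0,-5],[0,0,0]],[[0,0,-9],[0,0,0]],[[4,-4,-9.5],[0,0,0]],[[8,-8,-9.5],[0,0,0]]]' >/dev/null; python3 -m handwheel '[[[4,-1,0],[0,0,0]],[[6.4,-1,0],[0,0,0]],[[6.4,-1,0],[0,0,0]],[[6.4,-1,0],[0,0,0]]]' >/dev/null; python3 clips.py; python3 b.py -45 106 130 
```

```text
scene 34 X,Y,Z [[-56.0, -33.0], [72.0, 88.0], [117.0, 139.0]]
scene 105 X,Y,Z [[-57.0, -33.0], [-67.0, -27.0], [109.0, 116.0]]
scene 126 X,Y,Z [[33.0, 57.0], [-67.0, -27.0], [106.0, 113.0]]
scene 125 X,Y,Z [[34.0, 57.0], [30.0, 68.0], [104.0, 110.0]]
t 30.8 box -35.8 94.9 203.0 F [ 0.  -0.8  0.4] w -0.2
shift [ 1.12 -0.92  7.3 ] turn [-0.001  0.    -0.001]
```

```bash
python3 -m handwheel '[[[1.1,-0.9,0],[0,0,0]],[[1.1,-0.9,3],[0,0,0]],[[1.1,-0.9,6],[0,0,0]],[[1.1,-0.9,7.3],[0,0,0]],[[1.1,-0.9,7.3],[0,0,0]]]' >/dev/null;  python3 -m handwheel '[[[0,0,0],[0,0,0]],[[0,0,0],[0,0,0]],[[0,0,0],[0,0,0]]]' >/dev/null; python3 b.py -45 85 131
```

```text
t 31.6 box -43.9 106.5 132.0 F [-0.3  0.3 -0.9] w -0.2
shift [-2.15 -0.11  0.1 ] turn [0.003 0.001 0.   ]
```

```bash
python3 -m handwheel '[[[-0.4,-0.1,0.1],[0,0,0]],[[-0.8,-0.1,0.1],[0,0,0]],[[-1.2,-0.1,0.1],[0,0,0]],[[-1.6,-0.1,0],[0,0,0]],[[-2.1,-0.1,-0.1],[0,0,0]]]' >/dev/null; python3 b.py -45 71 133;  python3 -m handwheel '[[[-0.3,0,-0.1],[0,0,0]],[[-0.6,0,-0.2],[0,0,0]],[[-1.0,0,-0.25],[0,0,0]],[[-1.3,0,-0.25],[0,0,0]],[[-1.6,0,-0.25],[0,0,0]]]' >/dev/null; python3 b.py -45 58.5 132
```

```text
t 32.1 box -45.7 85.8 131.6 F [0.7 2.2 2.5] w 0.0
shift [-1.48  0.07 -0.14] turn [ 0.001 -0.001  0.001]
t 32.6 box -46.2 69.9 133.3 F [ 0.5  3.8 -0.8] w -0.1
shift [-1.14  0.12  0.13] turn [-0.001 -0.001  0.   ]
```

```bash
python3 -m handwheel '[[[-0.3,0.1,0],[0,0,0]],[[-0.6,0.1,0],[0,0,0]],[[-0.9,0.1,0.05],[0,0,0]],[[-1.2,0.1,0.15],[0,0,0]],[[-1.4,0.1,0.25],[0,0,0]]]' >/dev/null; python3 b.py -45 51 128.2;  python3 -m handwheel '[[[-0.2,0,0.1],[0,0,0]],[[-0.3,0,0.2],[0,0,0]],[[-0.45,0,0.35],[0,0,0]],[[-0.6,0,0.45],[0,0,0]],[[-0.7,0,0.55],[0,0,0]]]' >/dev/null; python3 b.py -45 47 124.6
```

```text
t 33.1 box -44.8 55.9 131.4 F [-0.   5.4  0.4] w -0.0
shift [-0.49 -0.02  0.32] turn [ 0.    -0.001  0.   ]
t 33.6 box -44.7 49.0 126.6 F [-2.3  6.2  3.1] w 0.2
shift [-0.2  -0.03  0.2 ] turn [ 0.001 -0.001  0.001]
```

```bash
for i in 1 2 3; do python3 -m handwheel '[[[-0.07,0,0.1],[0,0,0]],[[-0.14,0,0.2],[0,0,0]],[[-0.2,0,0.3],[0,0,0]],[[-0.2,0,0.3],[0,0,0]]]' >/dev/null; python3 b.py -45 -40 110|head -1; done; for i in 1 2 3; do python3 -m handwheel '[[[-0.04,0,0.1],[0,0,0]],[[-0.04,0,0.1],[0,0,0]]]' >/dev/null; python3 b.py -45 -40 110|head -1; done
```

```text
t 34.0 box -44.7 46.6 124.0 F [-1.6  5.1  4.4] w -0.1
t 34.4 box -44.6 44.4 121.3 F [-1.4  4.9  5. ] w -0.1
t 34.8 box -44.6 42.4 118.3 F [-1.6  5.   4.5] w 0.3
t 35.0 box -44.6 41.9 117.4 F [-1.5  5.1  5.6] w 0.1
t 35.2 box -44.6 41.4 116.3 F [-2.9  3.7  5.3] w 0.5
t 35.4 box -44.6 40.8 115.3 F [-2.3  4.2  5.6] w -0.2
```

```bash
for i in 1 2 3 4 5 6; do python3 -m handwheel '[[[-0.03,0,0.08],[0,0,0]],[[-0.03,0,0.08],[0,0,0]]]' >/dev/null; python3 b.py -45 -40 110|head -1; done
```

```text
t 35.6 box -44.6 40.4 114.3 F [-2.7  1.9  5.3] w 0.4
t 35.8 box -44.7 39.8 112.8 F [-1.7  0.2  3.6] w -0.0
t 36.0 box -44.7 40.0 110.9 F [0.6 0.2 0.1] w 0.3
t 36.2 box -44.5 40.2 110.3 F [0.3 0.3 1.2] w 0.0
t 36.4 box -44.5 40.1 110.1 F [ 0.8 -0.   3.5] w 0.1
t 36.6 box -44.4 40.1 110.0 F [-0.5  2.2  6. ] w -0.2
```

Snapped, with the hard stop at 110.2. Lift away to a clear spot and check everything.

```bash
python3 -m handwheel '[[[0,0,-1.5],[0,0,0]],[[0,0,-5],[0,0,0]],[[0,0,-10],[0,0,0]],[[4,0,-12],[0,0,0]],[[8.5,0,-13],[0,0,0]]]' >/dev/null; python3 -m handwheel '[[[4,-2,0],[0,0,0]],[[8,-5,0],[0,0,0]],[[12,-8,0],[0,0,0]],[[12,-8,0],[0,0,0]],[[12,-8,0],[0,0,0]]]'; python3 clips.py; python3 - <<'E'
from h import *
t=cam('top'); W=cloud(t); C=t['color'].astype(int); z=W[...,2]
r=np.radians(-2.6); ex=np.array([np.cos(r),np.sin(r)]); ey=np.array([-ex[1],ex[0]]); c=np.array([527.3,-179.2])
X=(W[...,:2]-c)@ex; Y=(W[...,:2]-c)@ey
g=(C.min(-1)>90)&(C.max(-1)-C.min(-1)<45)&(z>94)&(z<112)&(abs(X)<90)&(abs(Y)<64)
p=W[g]; print(g.sum(),cv2.minAreaRect(np.c_[X[g],Y[g]].astype(np.float32)),np.median(p[:,2]))
A=np.c_[X[g],Y[g],np.ones(g.sum())]; print(np.linalg.lstsq(A,p[:,2],rcond=None)[0].round(4))
for l in ['lens','adapter','loupe','shoe_cover','rear_cap']:
    for q in env.place_of(l,t)[:2]: print(l,round(q['p'],2),np.round(q['at']))
save(t,'final.png')
E
```

```text
time_s: 37.6
tcp_pos: [413.1, 71.5, 238.6]
ee_rot: [0.0, 0.722, 0.692, -0.0]
ft_force: [0.1, -1.4, -0.9]
gripper_width: 0.0
scene 102 X,Y,Z [[-57.0, -34.0], [-67.0, -27.0], [109.0, 116.0]]
scene 99 X,Y,Z [[-55.0, -33.0], [30.0, 68.0], [105.0, 112.0]]
scene 124 X,Y,Z [[34.0, 57.0], [-67.0, -27.0], [107.0, 112.0]]
scene 123 X,Y,Z [[33.0, 56.0], [29.0, 67.0], [104.0, 110.0]]
top 185 X,Y,Z [[32.0, 54.0], [29.0, 65.0], [103.0, 110.0]]
top 184 X,Y,Z [[32.0, 54.0], [-67.0, -28.0], [105.0, 112.0]]
top 189 X,Y,Z [[-58.0, -36.0], [29.0, 66.0], [105.0, 112.0]]
top 190 X,Y,Z [[-58.0, -36.0], [-67.0, -28.0], [108.0, 115.0]]
2335 ((-1.761962890625, -0.9796295166015625), (122.20523071289062, 150.03146362304688), 89.96279907226562) 99.90259759042726
[-1.08000e-02 -2.23000e-02  9.99025e+01]
lens 0.7 [362. 135.]
adapter 0.55 [292. 128.]
adapter 0.36 [361. 133.]
loupe 0.62 [409. 197.]
loupe 0.42 [423. 216.]
shoe_cover 0.74 [460. 235.]
shoe_cover 0.62 [350. 220.]
rear_cap 0.88 [411. 136.]
```

View pics/final.png

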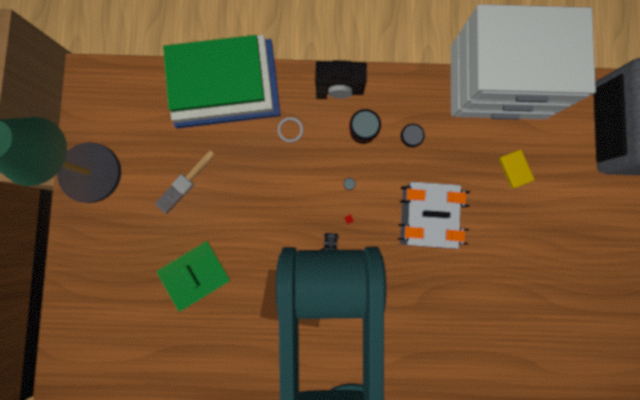

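The final picture shows the lid square on the box at (435,215) with all four clips flat. The other things are at their starting pixels, and the arm is clear at z 239.

```bash
python3 -c "
from rig import env
print(env.sign_off())"
```

```text
the job is handed in; nothing more can be done
None
```

The lid is on the camera dry box with all four clips snapped home, and the job is handed in. It took about 38 s of the 72 s allowed, and sign-off reported no verdict.

- **Lid:** I set the light-grey lid on the gasket by feel and released it. In the last top view it sits within about 1 mm of the clip midlines. Its tilt is about 0.02 rad, and its origin is about 82 mm above the box's origin.
- **Clips:** I closed them corner to opposite corner: (-x,-y), (+x,+y), (+x,-y), (-x,+y). At each one I felt the force drop and then a hard stop, at TCP heights of 113.2, 108.4, 110.7 and 110.2 mm. The highest force I read was about 9.6 N, though readings came only at the end of each move. Both cameras show all four clips flat.
- **Left alone:** the lens, ring, loupe, shoe cover and cap are at their starting pixels. The gripper is clear of everything.

**Disagreements:**
- My first box centre from the top camera was about 2 mm off in x against the wrist and scene cameras and the arm's own reading. I worked from the corrected value after the lid was down.
- In the last check the detector's best loupe hits were on the box clips, and its best shoe-cover hit was on a clip too. I confirmed the loupe by eye; the shoe cover's second hit was at its starting place.

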